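# Joystick dispenser: release the thick counter roll and rack it

## Task

Tilt the dispenser's spring-centred joystick fully over towards the lane that holds the thicker of the two counter rolls, keep it there for about two seconds while that roll comes down to the front stop, then let the stick go back to centre; the thinner roll must stay in its lane. Stand the thick roll upright on the bare table and let go of it, then take it again from above near its top and lower it (never drop it) to the bottom of the well of the graded rack that fits its diameter. Leave it there upright and released, and do not disturb the ashtray or the incense holder.

Things in the scene. Friction and masses are not known exactly. Their poses are not given: they have to be found in the camera images.
- dispenser: Fixed walnut dispenser, two sloping lanes side by side, 240 (own x) by 262 mm (own y). Origin: centre of its underside, on the table. Own -x is its low front. Lane centres at own y = +75 and -75 mm. A roll lies across its lane (along own y), waits behind a brass gate tab at own x = +35 mm and, freed, rolls to the front stop in under 1 s. Outer walls are up to 75 mm, rear wall 84 mm high.
- left_stop (a point): Where the thick roll's centre comes to rest at the front stop of the lane at own +y: 58 mm above the table (own axes = dispenser's). The roll lies on two rails 40 mm above the table there, 18 mm wide, 34 mm either side of the lane's middle, against two stubs 49 mm high in line with the rails; the middle 50 mm is open below and in front, for fingers. Lane side walls end 12 mm above the rails.
- right_stop (a point): The same for the lane at the dispenser's own -y.
- stick (a joint): Joystick tilt, rad: 0 upright (spring centre), stops at +0.40 and -0.40; positive leans to the dispenser's own +y. Springs back when let go. Leaning towards a lane lowers that lane's gate (roll freed beyond about 0.25) while the other stays shut. Pivots about a line along own x at own y = 0, 40 mm above the table; takes about 4 N at the knob at the stop.
- knob (a point): Centre of the joystick's black ball knob, 36 mm across, on a rod 12 mm thick; 115 mm above the pivot (155 mm above the table when upright), at own x = +31 mm, y = 0 of the dispenser. Own z points up along the stick. Waiting rolls beside it reach at most 100 mm above the table.
- thick_roll_centre (a point): Centre of the thicker counter roll: a solid ivory-coloured cylinder 36 mm in diameter, 80 mm long, about 0.16 kg, flat ends, both alike. Own y is its axis. It starts in either lane.
- thin_roll_centre (a point): Centre of the thinner counter roll: same look, 28 mm in diameter, 80 mm long. Own y is its axis. It starts in the other lane and stays there.
- rack_hole0 (a point): Centre of the mouth of the small well, 31 mm in diameter. The rack is a fixed walnut block 206 mm (along its row) by 72 mm, 42 mm high, with three round wells 30 mm deep in a row; mouths at its top, 42 mm above the table. Own x is along the row, from the small to the large well.
- rack_hole1 (a point): Centre of the mouth of the middle well, 40 mm in diameter, 30 mm deep, 64 mm from the small well and 66 mm from the large one. The thick roll seated in it has its centre 52 mm above the table and stands 50 mm out of the rack.
- rack_hole2 (a point): Centre of the mouth of the large well, 50 mm in diameter, 30 mm deep.
- ashtray: Bystander: cobalt glass ashtray, a round open bowl 110 mm across, 32 mm high; origin at the centre of its underside.
- incense: Bystander: squat brass incense holder, round, 72 mm across, 50 mm high; origin at the centre of its underside.

How it is judged:
By the outcome, as a careful person would: the job done as asked, in the order asked, and still so for the second after the job is handed in, with the robot touching nothing.
It also fails if it takes over 72 s, if anything falls off the work surface, if the arm or the gripper's body presses on something with over 40 N, if the wrist force passes 120 N, or if a joint passes its speed limit or range.

## Robot

A 6-joint arm with a two-finger parallel gripper is mounted at the origin on the work surface. World frame = base frame: x ahead of the robot, y to its left, z up, the work surface at z = 0. Lengths are in mm, angles in rad, forces in N, time in s.
With the tool pointing down it reaches from about 350 to 775 mm from the base axis. Payload 7.3 kg.
Tool frame: the origin (TCP) lies midway between the tips of the shut fingers; the grasp point (between the pads) lies 19 mm behind it (bot.tcp_to_grasp is the distance from the TCP to the grasp point, in mm); z points along the fingers, y is the line along which they close (so a half turn about z gives the same grasp; the last joint's range is limited). The gripper opens to 92 mm and grips with 3 to 60 N. Pads are 19 mm wide; open, the fingers measure 130 mm over their backs; the gripper's body (75 mm by 190 mm) begins 47 mm behind the grasp point.
Start: joints at [-1.347, 0.342, 1.524, -0, 1.275, -0.146], TCP at [189.774, -489.523, 202.141] pointing down, gripper open.
Joint ranges: [-2.53, 2.53], [-0.77, 2.02], [0.04, 2.7], [-1, 4.14], [0.28, 2.66], [-3.11, 3.11]. Speed limits (rad/s): [2.57, 2.57, 3.14, 3.14, 3.14, 3.14].

## Interface

Orientations are given as [roll, pitch, yaw] about the fixed x, y, z axes, in that order (R = Rz(yaw) Ry(pitch) Rx(roll)).
In Python, from plant import bot, viewer gives the robot as it stands. The module is installed in compiled form; this text tells all that it offers.
- The arm moves only by the shell command python3 -m handwheel 'ROWS'. ROWS is text: rows parted by semicolons, each of 7 numbers parted by spaces: the shift along the tool's x, y, z scaled (see below), then the turn, a rotation vector about the tool's x, y, z scaled (see below), then the opening, from -1 (shut) to 1 (fully open), so that 0 is half open. In form: tx ty tz rx ry rz gripper; .... A call has 1 to 8 rows; each row is the pose to reach, as a shift and turn from the pose commanded when the call began, along the tool's axes at that moment, turning the shorter way round; what a row does not reach only later rows make up. The controller multiplies each number of a shift by 10 cm and each number of a turn by pi rad. A row lasts 1/12 s, in which the tool goes at most 41.7 mm and 7.16 degrees, less where a joint would pass 70% of its speed; a pose out of reach is approached as far as the arm can. A call with a number of a shift or a turn outside -1 to 1 is refused whole. A call with a gripper value outside its range is refused whole. The fingers move at their own pace and stop on an object; the grip force is fixed at half the most. Time passes only in rows, so rows that repeat a pose let the fingers close. It gives the time, the measured TCP pose, the force, the opening and the grip force at its end, in the units of the state.
- bot.get_obs(): the state, without advancing time (a new reading comes with each control period).
- viewer.capture(name): name is "side" or "top" or "wrist"; returns a dict with "frame" (400x640x3 uint8, red, green, blue), "fov_y" (degrees; the focal length in pixels is half the picture's height over the tangent of half this angle, whatever the lens; pixels are square), "cx", "cy" (the principal point, pixels), "T" (4x4, takes a point from camera to world coordinates). Camera axes: x right, y down, z forward; pixel columns grow to the right and rows downward; lengths in mm; the calibration is good to about 2 mm. A picture is of the moment at which its call begins. There is no depth.
- bot.close_job(): hands the job in; it is judged then, once.
Trained networks look in a picture, given as the dict that the camera call returned (one of the last four; its "shot" number tells which), for a name from the list of things; names that differ only in an ending like _2 or _b are one class to them, and where a whole thing is asked for, a point or a joint stands for the part that bears it (a point fixed in the world has none). Each returns a list of dicts, best first, with "score" (0 to 1); they miss things now and then, are a little off and sometimes report something else, mostly with a low value. They report only what shows in the picture. A call takes as long as a camera call.
- viewer.recognise(target, picture): "centre" ([column, row] in pixels, amid what is visible of it).
- viewer.cut_out(target, picture): "pixels" (400x640 bool, what is visible of it) and "centre" ([column, row] in pixels, amid what is visible of it).
The state is a dict: "time": time; "joint_positions": joint angles; "dq": joint speeds; "tau": joint torques, N m; "tool_pos": TCP position; "tcp_rot": TCP orientation; "contact_force": force on the tool from outside, world axes, zero at the start; "moment": the same for the moment, N m; "grip_width": finger opening in mm; "finger_force": force on a finger pad.
Only numpy, scipy, OpenCV 4.12 (cv2) and the standard library are available. Lean on these libraries where they do the work, as an engineer would, in place of code of your own. Each camera call takes 0.05 s, during which the arm holds its last target. There are 200 camera calls.

## Working session

There is one attempt and no reset: what is moved stays moved. The work goes in short steps, Python scripts to look and compute and a shell command to move; the robot and the scene stay as the last step left them, time stands still between calls to the robot, and variables do not carry over. Pictures are saved under pics/ and viewed, at most 10 in all, crops included, and the job is handed in when it is done.

```bash
mkdir -p pics; cat > h.py <<'E'
import numpy as np, cv2
from scipy.spatial.transform import Rotation as R
from plant import bot, viewer
def cam(p):
    f=200/np.tan(np.radians(p["fov_y"])/2); return f,p["cx"],p["cy"],np.array(p["T"])
def ray(p,c,z):
    f,cx,cy,T=cam(p); d=T[:3,:3]@np.array([(c[0]-cx)/f,(c[1]-cy)/f,1]); o=T[:3,3]
    return o+d*(z-o[2])/d[2]
def proj(p,X):
    f,cx,cy,T=cam(p); q=T[:3,:3].T@(np.array(X,float)-T[:3,3]); return np.array([cx+f*q[0]/q[2],cy+f*q[1]/q[2]])
def save(p,n): cv2.imwrite(f"pics/{n}.png",p["frame"][:,:,::-1])
def delta(pos,rpy):
    """shift/turn row values from the current tool pose to a target"""
    s=bot.get_obs(); M=R.from_euler('xyz',s["tool_pos"]*0+s["tcp_rot"]) if False else R.from_euler('xyz',s["tcp_rot"])
    t=M.inv().apply(np.array(pos)-s["tool_pos"])/100
    r=(M.inv()*R.from_euler('xyz',rpy)).as_rotvec()/np.pi
    return np.round(t,3),np.round(r,4)
E
python3 - <<'E'
from h import *
np.set_printoptions(precision=1,suppress=True)
H=dict(dispenser=40,knob=155,thick_roll_centre=70,thin_roll_centre=70,rack_hole0=42,rack_hole1=42,rack_hole2=42,ashtray=15,incense=25)
for v in("top","side"):
    p=viewer.capture(v); save(p,v+"0"); print(v,p["fov_y"],p["T"][:3,3],p["T"][:3,2])
    for n,z in H.items():
        for r in viewer.recognise(n,p)[:2]: print(n,np.array(r["centre"]),round(r["score"],2),ray(p,r["centre"],z))
print(bot.get_obs())
E
```

```text
top 54.633374390997304 [ 433.8  -18.2 1131.2] [ 0.2 -0.  -1. ]
dispenser [250.8 200.3] 0.81 [607.4 159.7  40. ]
knob [243.5 182.3] 0.94 [635.5 161.7 155. ]
thick_roll_centre [271.1 176.6] 0.85 [670.8 101.2  70. ]
thick_roll_centre [243.9 183. ] 0.56 [651.1 176.1  70. ]
thin_roll_centre [220.3 175.1] 0.65 [672.3 242.8  70. ]
thin_roll_centre [245.2 201.3] 0.57 [599.5 170.1  70. ]
rack_hole0 [424.1 231.4] 0.88 [ 526.8 -332.9   42. ]
rack_hole1 [424.1 231.4] 0.88 [ 526.8 -332.9   42. ]
rack_hole2 [424.1 231.4] 0.88 [ 526.8 -332.9   42. ]
ashtray [350.2 154.6] 0.81 [ 754.7 -125.7   15. ]
incense [410.3 170.5] 0.8 [ 707.1 -302.2   25. ]
side 57.22979617859564 [ 462.2 -679.2  843.7] [ 0.1  0.7 -0.7]
dispenser [313.9 183.3] 0.62 [617.  144.7  40. ]
knob [323.  156.6] 0.57 [641.9 132.7 155. ]
thick_roll_centre [384.2 248.9] 0.57 [ 744.9 -161.    70. ]
thick_roll_centre [333.1 182.9] 0.52 [669.1 104.8  70. ]
thin_roll_centre [317.2 183.6] 0.39 [620.8 110.8  70. ]
thin_roll_centre [391.6 310.9] 0.39 [ 707.  -329.2   70. ]
rack_hole0 [316. 339.] 0.6 [ 528.9 -348.    42. ]
rack_hole1 [316. 339.] 0.6 [ 528.9 -348.    42. ]
rack_hole2 [316. 339.] 0.6 [ 528.9 -348.    42. ]
ashtray [382.7 248.9] 0.63 [ 760.9 -123.4   15. ]
ashtray [315.  185.8] 0.43 [623.2 158.2  15. ]
incense [389.  311.7] 0.74 [ 714.4 -309.6   25. ]
{'time': 1.0, 'joint_positions': array([-1.3,  0.3,  1.5,  0. ,  1.3, -0.1]), 'dq': array([-0., -0.,  0.,  0.,  0.,  0.]), 'tau': array([  0. , -43.1, -24.4,   0.1,   0. ,   0. ]), 'tool_pos': array([ 189.8, -489.5,  202.1]), 'tcp_rot': array([3.1, 0. , 0.4]), 'contact_force': array([-0.4,  0.1,  0.5]), 'moment': array([ 0.1,  0. , -0. ]), 'finger_force': 0.0, 'grip_width': 91.63130172552975}
```

```bash
python3 - <<'E'
import cv2
a=cv2.imread("pics/top0.png"); c=a[130:280,180:460]; cv2.imwrite("pics/top0c.png",cv2.resize(c,(784,420),interpolation=cv2.INTER_CUBIC))
a=cv2.imread("pics/side0.png"); c=a[110:380,220:440]; cv2.imwrite("pics/side0c.png",cv2.resize(c,(480,590),interpolation=cv2.INTER_CUBIC))
E
```

```text
(no output)
```

View pics/top0c.png

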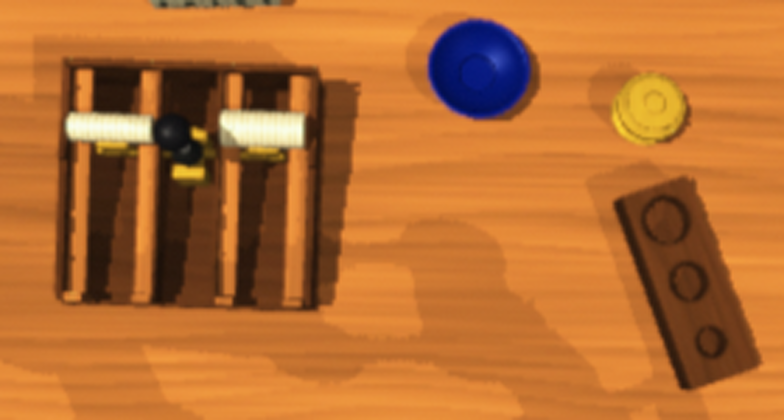

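View pics/side0c.png

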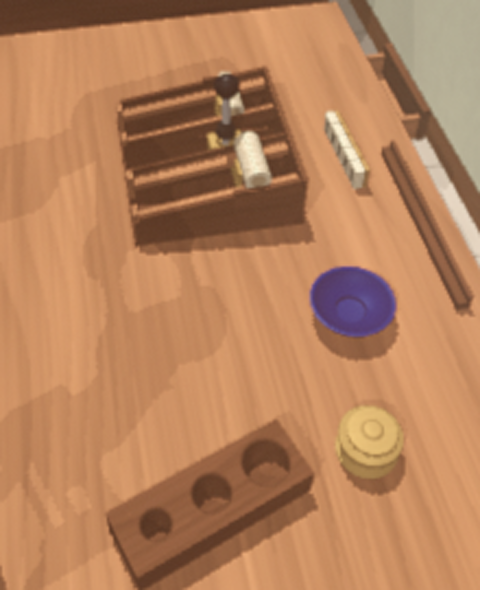

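The top crop (scale 2.8, offset 180,130) shows the thick roll in the right lane (own -y) at crop (262,129). The thin roll is on the left at (110,128) and the knob at (172,131). Wells run small to large at (711,342), (689,281), (666,219). The ashtray and the incense holder stand near the rack's large end.

```bash
python3 - <<'E'
from h import *
from scipy.optimize import least_squares
np.set_printoptions(precision=1,suppress=True)
t=viewer.capture("top"); s=viewer.capture("side")
ct=lambda x,y:(180+(x+.5)/2.8-.5,130+(y+.5)/2.8-.5)
cs=lambda x,y:(220+(x+.5)*220/480-.5,110+(y+.5)*270/590-.5)
print("holes top",[ray(t,ct(*q),42) for q in((711,342),(689,281),(666,219))])
print("holes side",[ray(s,cs(*q),42) for q in((156,524),(211,491),(267,461))])
obs=[(t,ct(65,60),(120,131,84)),(t,ct(320,68),(120,-131,84)),(t,ct(58,303),(-120,131,52)),(t,ct(318,308),(-120,-131,52)),(t,ct(172,131),(31,0,155)),
 (s,cs(226,85),(31,0,155)),(s,cs(137,240),(-120,-131,0))]
def f(v):
    c,sn=np.cos(v[2]),np.sin(v[2])
    return np.concatenate([proj(p,(v[0]+c*a[0]-sn*a[1],v[1]+sn*a[0]+c*a[1],a[2]))-q for p,q,a in obs])
r=least_squares(f,[615,160,0],x_scale=[100,100,1],loss="soft_l1"); v=r.x
print(v,"yaw %.3f"%v[2],f(v).reshape(-1,2))
W=lambda a:np.array([v[0]+np.cos(v[2])*a[0]-np.sin(v[2])*a[1],v[1]+np.sin(v[2])*a[0]+np.cos(v[2])*a[1],a[2]])
print("knob",W((31,0,155)),"roll right",ray(t,ct(262,129),85))
E
```

```text
holes top [array([ 469.9, -358. ,   42. ]), array([ 530.7, -337.7,   42. ]), array([ 593.6, -316. ,   42. ])]
holes side [array([ 471.7, -360.3,   42. ]), array([ 531.8, -338. ,   42. ]), array([ 595.9, -317.6,   42. ])]
[618. 167.   0.] yaw 0.002 [[-2.4 -0.5]
 [ 0.8 -1.6]
 [-2.1 -0. ]
 [-0.  -0.4]
 [ 0.6  0.6]
 [-0.3  0.4]
 [-0.8  3.2]]
knob [649. 167. 155.] roll right [669.9  93.7  85. ]
```

```bash
python3 -c "
from h import *
print(delta([189.8,-489.5,202],[np.pi,0,0]), bot.get_obs()['tcp_rot'])"
```

```text
(array([ 0.   , -0.   ,  0.001]), array([ 0.    , -0.    ,  0.1177])) [3.14153465e+00 5.22191444e-06 3.69776120e-01]
```

```bash
python3 -m handwheel '0 0 0 0 0 0.1177 0.3;0 0 0 0 0 0.1177 0.3;0 0 0 0 0 0.1177 0.3;0 0 -0.3 0 0 0.1177 0.3'
for i in 1 2 3 4; do :; done
python3 -m handwheel '1 -1 0 0 0 0 0.3;1 -1 0 0 0 0 0.3;1 -1 0 0 0 0 0.3;1 -1 0 0 0 0 0.3'
python3 -m handwheel '1 -1 0 0 0 0 0.3;1 -1 0 0 0 0 0.3;1 -1 0 0 0 0 0.3;1 -1 0 0 0 0 0.3'
python3 -m handwheel '1 -1 0 0 0 0 0.3;1 -1 0 0 0 0 0.3;1 -1 0 0 0 0 0.3;1 -1 0 0 0 0 0.3'
python3 -m handwheel '0.5 -1 0 0 0 0 0.3;0.5 -1 0 0 0 0 0.3;0.5 -1 0 0 0 0 0.3;0.5 -1 0 0 0 0 0.3'
python3 -m handwheel '0.5 -1 0 0 0 0 0.3;0.5 -1 0 0 0 0 0.3;0.5 -1 0 0 0 0 0.3;0.5 -1 0 0 0 0 0.3'
python3 -m handwheel '0.3 -1 0 0 0 0 0.3;0.3 -1 0 0 0 0 0.3;0.3 -1 0 0 0 0 0.3;0.3 -1 0 0 0 0 0.3'
python3 - <<'E'
from h import *
np.set_printoptions(precision=1,suppress=True)
p=viewer.capture("wrist"); save(p,"w1"); print(p["T"],p["fov_y"])
for n,z in(("knob",155),("thick_roll_centre",75)):
    for r in viewer.recognise(n,p)[:2]: print(n,r["centre"],r["score"],ray(p,r["centre"],z))
s=bot.get_obs();print(s["time"],s["tool_pos"],s["joint_positions"],s["grip_width"])
E
```

```text
time: 1.43
tool_pos: [189.0, -486.6, 227.4]
tcp_rot: [-3.131, 0.002, -0.007]
contact_force: [1.0, -0.1, 0.8]
grip_width: 70.1
finger_force: 0.0
time: 1.77
tool_pos: [292.2, -386.2, 232.5]
tcp_rot: [-3.141, -0.001, 0.002]
contact_force: [0.3, -0.0, 0.1]
grip_width: 59.6
finger_force: 0.0
time: 2.1
tool_pos: [392.3, -286.1, 232.3]
tcp_rot: [-3.141, -0.001, 0.003]
contact_force: [0.5, 0.4, -0.7]
grip_width: 59.5
finger_force: 0.0
time: 2.43
tool_pos: [492.5, -185.9, 232.1]
tcp_rot: [-3.141, -0.001, 0.003]
contact_force: [-1.0, 0.0, -0.3]
grip_width: 59.8
finger_force: 0.0
time: 2.77
tool_pos: [541.5, -84.7, 231.9]
tcp_rot: [-3.14, -0.001, 0.005]
contact_force: [-0.7, 0.6, -0.5]
grip_width: 59.6
finger_force: 0.0
time: 3.1
tool_pos: [591.1, 14.7, 231.7]
tcp_rot: [-3.14, -0.001, 0.004]
contact_force: [-0.0, 0.9, -0.8]
grip_width: 59.6
finger_force: 0.0
time: 3.43
tool_pos: [620.1, 113.8, 231.5]
tcp_rot: [-3.141, 0.0, 0.004]
contact_force: [0.3, 0.0, -0.6]
grip_width: 59.6
finger_force: 0.0
[[  0.   -1.   -0.3 701.8]
 [ -1.   -0.   -0.  114.5]
 [ -0.    0.3  -1.  412.9]
 [  0.    0.    0.    1. ]] 69.37656342682035
knob [260.9, 159.0] 0.65 [656.9 161.3 155. ]
thick_roll_centre [332.8, 134.2] 0.9 [671.9  91.9  75. ]
3.5833 [619.5 109.2 231.9] [ 0.1  0.5  1.2 -0.   1.5  1.6] 59.61148443369157
```

View pics/w1.png

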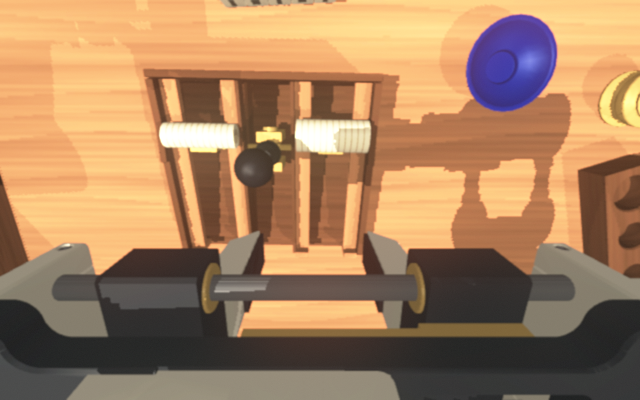

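The wrist view shows the ball knob at (254,168), the thick roll at (333,135) and the thin roll at (200,136). This agrees with a dispenser pose of about (618,167), yaw 0.

```bash
python3 -c "
from h import *
p=viewer.capture('wrist');print(ray(p,(254,167),155))"
python3 -m handwheel '0.3 -0.57 0 0 0 0 0.3;0.3 -0.57 0 0 0 0 0.3;0.3 -0.57 0 0 0 0 0.3;0.3 -0.57 0.5 0 0 0 0.3;0.3 -0.57 1 0 0 0 0.3;0.3 -0.57 1 0 0 0 0.3;0.3 -0.57 1 0 0 0 0.3'
```

```text
[649.11415827 163.09513164 155.        ]
time: 4.22
tool_pos: [646.6, 164.9, 126.8]
tcp_rot: [3.14, 0.01, -0.002]
contact_force: [-0.2, 0.5, 0.1]
grip_width: 59.6
finger_force: 0.0
```

```bash
python3 -m handwheel '0 0.15 0 0 0 0 0.3;0 0.3 0 0 0 0 0.3;0 0.42 0 0 0 0 0.3;0 0.5 0 0 0 0 0.3;0 0.56 0 0 0 0 0.3;0 0.56 0 0 0 0 0.3'
python3 -c "
from h import *
p=viewer.capture('wrist');save(p,'w2')"
```

```text
time: 4.72
tool_pos: [650.6, 109.8, 133.6]
tcp_rot: [-3.142, -0.003, -0.002]
contact_force: [0.4, 1.7, 3.4]
grip_width: 59.8
finger_force: 2.0
```

View pics/w2.png

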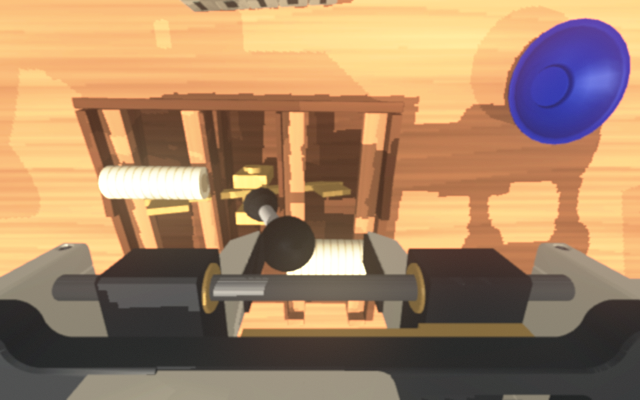

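The stick leans over at (288,243), the thick roll is rolling down at (335,255), and the thin roll is still at (155,183). The force is below 4 N, so I'll push a bit more.

```bash
python3 -m handwheel '0 0.05 0 0 0 0 0.3;0 0.05 0 0 0 0 0.3;0 0.05 0 0 0 0 0.3;0 0.05 0 0 0 0 0.3'
```

```text
time: 5.1
tool_pos: [650.4, 106.7, 132.7]
tcp_rot: [3.141, -0.002, 0.0]
contact_force: [1.8, 2.3, 4.8]
grip_width: 59.9
finger_force: 2.3
```

```bash
python3 -m handwheel '0 0.06 0 0 0 0 0.3;0 0.06 0 0 0 0 0.3;0 0.06 0 0 0 0 0.3;0 0.06 0 0 0 0 0.3'; python3 - <<'E'
from h import *
np.set_printoptions(precision=1,suppress=True)
for v in("wrist","side"):
    p=viewer.capture(v);save(p,v+"3")
    print(v,[proj(p,(649,167-115*np.sin(a),40+115*np.cos(a))) for a in(.25,.3,.35,.4)])
    for n in("knob","thick_roll_centre"):
        for r in viewer.cut_out(n,p)[:1]:
            ys,xs=np.where(r["pixels"]);print(n,r["score"],r["centre"],xs.min(),xs.max(),ys.min(),ys.max(),ray(p,r["centre"],146 if n=="knob" else 58))
w=cv2.imread("pics/wrist3.png")[150:330,200:440];s=cv2.imread("pics/side3.png")[110:245,250:390]
cv2.imwrite("pics/c3.png",np.hstack([cv2.resize(w,(400,300),interpolation=2),cv2.resize(s,(311,300),interpolation=2)]))
print(bot.get_obs())
E
```

```text
time: 5.43
tool_pos: [650.3, 104.9, 133.1]
tcp_rot: [-3.135, -0.002, 0.002]
contact_force: [1.7, 13.9, 7.1]
grip_width: 59.6
finger_force: 7.6
wrist [array([259.7, 245.7]), array([268.9, 244.7]), array([277.9, 243.4]), array([286.6, 242. ])]
knob 0.57 [271.0, 211.4] 140 345 164 270 [669.9 131.4 146. ]
thick_roll_centre 0.93 [322.8, 314.8] 284 363 300 328 [520.9  95.1  58. ]
side [array([324.9, 156. ]), array([325.3, 157.6]), array([325.7, 159.3]), array([326., 161.])]
knob 0.67 [324.3, 171.8] 320 329 167 195 [634.3  76.9 146. ]
thick_roll_centre 0.58 [280.8, 194.4] 279 293 182 207 [507.1  97.3  58. ]
{'time': 5.7333, 'joint_positions': array([0. , 0.6, 1.2, 0. , 1.3, 1.6]), 'dq': array([ 0.,  0., -0., -0.,  0., -0.]), 'tau': array([ -9.2, -53.2, -21.1,  -4.6,   0.7,  -0.1]), 'tool_pos': array([650.3, 104.9, 133.2]), 'tcp_rot': array([-3.1, -0. ,  0. ]), 'contact_force': array([ 2.5, 14.6,  6.7]), 'moment': array([ 2.9, -0.3, -0.1]), 'finger_force': 7.525597813655622, 'grip_width': 59.55700976941285}
```

View pics/c3.png

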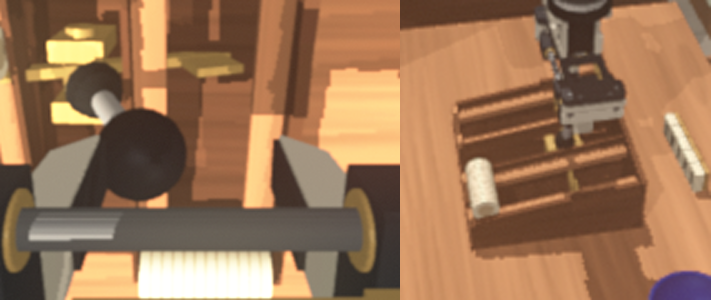

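The stick is at its stop (force is up to 14 N) and the thick roll lies at the front stop, at about (521,95). I'll hold it to about 2 s in total, then return.

```bash
python3 -m handwheel '0 0 0 0 0 0 0.3;0 0 0 0 0 0 0.3;0 0 0 0 0 0 0.3;0 0 0 0 0 0 0.3;0 0 0 0 0 0 0.3;0 0 0 0 0 0 0.3;0 0 0 0 0 0 0.3;0 0 0 0 0 0 0.3' | head -1
python3 -m handwheel '0 0 0 0 0 0 0.3;0 0 0 0 0 0 0.3;0 0 0 0 0 0 0.3;0 0 0 0 0 0 0.3;0 0 0 0 0 0 0.3;0 0 0 0 0 0 0.3;0 0 0 0 0 0 0.3;0 0 0 0 0 0 0.3'
python3 -m handwheel '0 -0.2 0 0 0 0 0.3;0 -0.4 0 0 0 0 0.3;0 -0.62 0 0 0 0 0.3;0 -0.62 0 0 0 0 0.3;0 -0.62 0 0 0 0 0.3;0 -0.62 -0.4 0 0 0 0.3;0 -0.62 -0.8 0 0 0 0.3;0 -0.62 -1 0 0 0 0.3'
```

```text
time: 6.4
time: 7.07
tool_pos: [650.3, 104.9, 133.1]
tcp_rot: [-3.136, -0.003, 0.002]
contact_force: [2.3, 14.9, 7.3]
grip_width: 59.6
finger_force: 7.5
time: 7.73
tool_pos: [650.7, 161.1, 236.4]
tcp_rot: [3.141, -0.004, -0.001]
contact_force: [0.5, 0.1, 0.3]
grip_width: 59.6
finger_force: 0.0
```

```bash
python3 -m handwheel '-1 0.65 0 0 0 -0.25 0.3;-1 0.65 0 0 0 -0.25 0.3;-1 0.65 0 0 0 -0.25 0.3;-1 0.65 0 0 0 -0.25 0.3;-1 0.65 0 0 0 -0.25 0.3;-1 0.65 0 0 0 -0.25 0.3;-1 0.65 0 0 0 -0.25 0.3' | head -3
python3 - <<'E'
from h import *
print(delta([500,10,240],[np.pi,0,np.pi/2]))
E
```

```text
time: 8.32
tool_pos: [549.1, 95.8, 231.9]
tcp_rot: [3.142, 0.002, 0.79]
(array([-0.955,  0.254, -0.08 ]), array([-2.000e-04,  5.000e-04, -2.484e-01]))
```

```bash
python3 -m handwheel '-0.96 0.25 0 0 0 -0.248 0.3;-0.96 0.25 0 0 0 -0.248 0.3;-0.96 0.25 0 0 0 -0.248 0.3;-0.96 0.25 0 0 0 -0.248 0.3;-0.96 0.25 0 0 0 -0.248 0.3;-0.96 0.25 0 0 0 -0.248 0.3;-0.96 0.25 0 0 0 -0.248 0.3;-0.96 0.25 0 0 0 -0.248 0.3' | head -3
python3 - <<'E'
from h import *
np.set_printoptions(precision=1,suppress=True)
for v,k in (("wrist",1),("top",1)):
    p=viewer.capture(v)
    r=viewer.cut_out("thick_roll_centre",p)[0]; m=r["pixels"].astype(np.uint8)
    rc=cv2.minAreaRect(cv2.findNonZero(m)); print(v,r["score"],r["centre"],rc,ray(p,r["centre"],60),ray(p,rc[0],60))
    q=cv2.boxPoints(rc); print(np.array([ray(p,c,58) for c in q]))
    if k and v=="wrist": save(p,"w4")
E
```

```text
time: 8.98
tool_pos: [498.8, 10.6, 231.7]
tcp_rot: [-3.14, 0.001, 1.565]
wrist 0.62 [333.6, 102.4] ((333.1393737792969, 102.44977569580078), (32.46073913574219, 75.30210876464844), 1.2188751697540283) [523.   97.3  60. ] [522.5  97.2  60. ]
[[502.7  54.4  58. ]
 [504.7 137.9  58. ]
 [541.2 137.   58. ]
 [542.   53.4  58. ]]
top 0.57 [353.7, 154.1] ((351.0, 153.5), (35.0, 36.0), 90.0) [ 743.5 -131.4   60. ] [ 745.1 -123.6   60. ]
[[ 796.9  -71.6   58. ]
 [ 799.1 -175.9   58. ]
 [ 695.1 -175.3   58. ]
 [ 693.1  -72.6   58. ]]
```

View pics/w4.png

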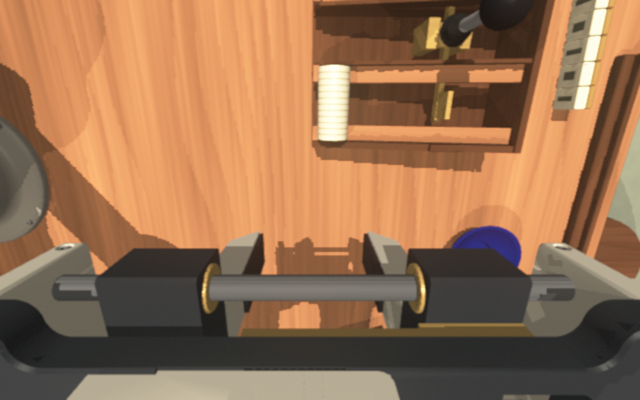

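The roll is at (333,102), about (522,95,58) in the world. The stick is upright again and the gap in the middle of the lane is clear. Next I tilt to the pre-grasp.

```bash
cat >> h.py <<'E'
def pose(grasp,a,back=0,yaw=np.pi/2):
    M=R.from_euler('xyz',[np.pi,0,yaw])*R.from_rotvec([0,np.radians(a),0])
    return np.array(grasp)+M.as_matrix()[:,2]*(bot.tcp_to_grasp-back), M.as_euler('xyz')
E
python3 -m handwheel '0 0 0 0 0.183 0 0.3;0 0 0 0 0.183 0 0.3;0 0 0 0 0.183 0 0.3;0 0 0 0 0.183 0 0.3;0 0 0 0 0.183 0 0.3;0 0 0 0 0.183 0 0.3'
python3 - <<'E'
from h import *
print(bot.get_obs()["joint_positions"])
for b in(80,0): print(pose((522,94,58),33,b),delta(*pose((522,94,58),33,b)))
E
```

```text
time: 9.68
tool_pos: [499.1, 9.5, 230.1]
tcp_rot: [-3.136, -0.578, 1.556]
contact_force: [-0.6, 0.4, 0.2]
grip_width: 59.9
finger_force: 0.0
[-0.48782476  0.37327779  1.5573349   0.50634853  1.51370167 -0.58317621]
(array([522.        ,  60.66809106, 109.32663876]), array([ 3.14159265, -0.57595865,  1.57079633])) (array([-0.229,  0.228,  1.292]), array([ 0.0008, -0.0008, -0.0039]))
(array([522.        , 104.23921386,  42.23299332]), array([ 3.14159265, -0.57595865,  1.57079633])) (array([-0.231,  0.226,  2.092]), array([ 0.0008, -0.0008, -0.0039]))
```

```bash
python3 -m handwheel '-0.23 0.228 0 0 0 -0.004 0.3;-0.23 0.228 0.4 0 0 -0.004 0.3;-0.23 0.228 0.8 0 0 -0.004 0.3;-0.23 0.228 1 0 0 -0.004 0.3;-0.23 0.228 1 0 0 -0.004 0.3;-0.23 0.228 1 0 0 -0.004 0.3'|head -3
python3 - <<'E'
from h import *
print(delta(*pose((522,94,58),33,0)))
p=viewer.capture("wrist");save(p,"w5")
E
```

```text
time: 10.18
tool_pos: [522.4, 47.7, 135.9]
tcp_rot: [3.135, -0.574, 1.581]
(array([-0.033, -0.005,  1.094]), array([0.0005, 0.0008, 0.0027]))
```

View pics/w5.png

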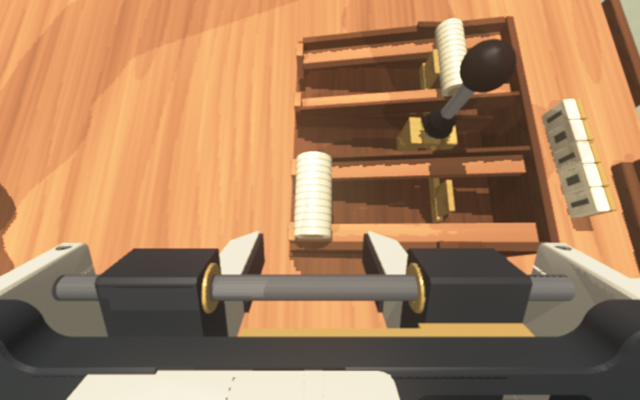

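The roll at (313,195) lies midway between the fingers (columns 255 and 372), so I descend along the tool axis and grip.

```bash
python3 -m handwheel '-0.03 0 0.3 0 0 0 0.3;-0.03 0 0.6 0 0 0 0.3;-0.03 0 0.85 0 0 0 0.3;-0.03 0 1 0 0 0 0.3;-0.03 0 1 0 0 0 0.3'
python3 -m handwheel '0 0 0.09 0 0 0 0.3;0 0 0.09 0 0 0 0;0 0 0.09 0 0 0 -0.5;0 0 0.09 0 0 0 -0.5;0 0 0.09 0 0 0 -0.5;0 0 0.09 0 0 0 -0.5'
python3 -c "
from h import *
print(bot.get_obs()['tool_pos'],pose((522,94,58),33,0))"
```

```text
time: 10.65
tool_pos: [522.6, 99.4, 49.7]
tcp_rot: [3.135, -0.575, 1.58]
contact_force: [-0.7, -0.5, 1.0]
grip_width: 59.8
finger_force: 0.0
time: 11.15
tool_pos: [522.7, 103.2, 43.4]
tcp_rot: [3.134, -0.575, 1.58]
contact_force: [-5.1, -4.2, 8.5]
grip_width: 32.3
finger_force: 30.3
[522.65780063 103.15624692  43.36847712] (array([522.        , 104.23921386,  42.23299332]), array([ 3.14159265, -0.57595865,  1.57079633]))
```

```bash
python3 -m handwheel '0.08 0 -0.13 0 0 0 -0.5;0.16 0 -0.25 0 0 0 -0.5;0.16 0 -0.25 0 0 0 -0.5;0.16 0 -0.25 0 0 0 -0.5'
python3 - <<'E'
from h import *
p=viewer.capture("wrist");save(p,"w6");q=viewer.capture("side")
w=p["frame"][130:330,200:440,::-1];s=q["frame"][110:245,230:370,::-1]
cv2.imwrite("pics/c6.png",np.hstack([cv2.resize(w,(432,360),interpolation=2),cv2.resize(s,(360,360),interpolation=2)]))
print(bot.get_obs()["grip_width"])
E
```

```text
time: 11.48
tool_pos: [523.3, 103.0, 72.6]
tcp_rot: [3.131, -0.574, 1.581]
contact_force: [-1.2, 0.7, -1.4]
grip_width: 32.4
finger_force: 29.6
32.0859317933242
```

View pics/c6.png

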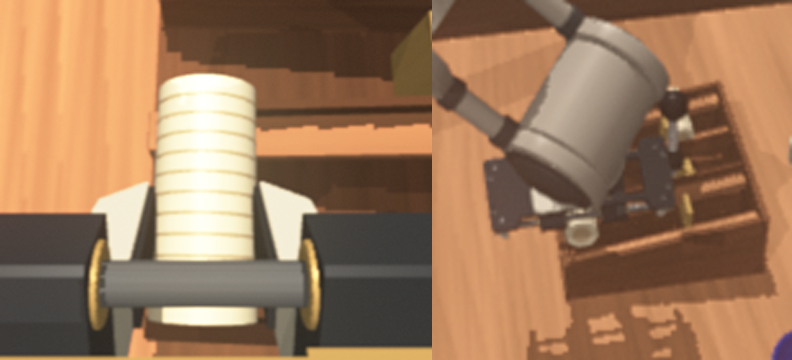

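The roll is gripped firmly between both fingers and clear of the rails. I lift it and carry it over the bare table.

```bash
python3 -m handwheel '0.3 0 -0.4 0 0 0 -0.5;0.6 0 -0.8 0 0 0 -0.5;0.64 0 -1 0 0 0 -0.5;0.64 0 -1 0 0 0 -0.5;0.64 0 -1 0 0 0 -0.5'|head -3
python3 - <<'E'
from h import *
print(delta(*pose((505,-120,160),-57,0,np.pi-.233)),pose((505,-120,160),-57,0,np.pi-.233),bot.get_obs()["joint_positions"])
E
```

```text
time: 12.0
tool_pos: [522.7, 102.3, 191.7]
tcp_rot: [3.13, -0.574, 1.581]
(array([-2.126, -0.037, -0.874]), array([-0.0942, -0.415 , -0.4547])) (array([ 520.34095192, -123.64056231,  149.76078614]), array([3.14159265, 0.99483767, 2.90859265])) [-0.30468118  0.40781546  1.61617826  0.56256742  1.34217471 -0.50567583]
```

```bash
python3 -m handwheel '-0.3 0 -0.2 -0.047 -0.207 -0.227 -0.5;-0.6 0 -0.4 -0.047 -0.207 -0.227 -0.5;-0.9 0 -0.4 -0.047 -0.207 -0.227 -0.5;-1 0 -0.4 -0.047 -0.207 -0.227 -0.5;-1 0 -0.4 -0.047 -0.207 -0.227 -0.5;-1 0 -0.4 -0.047 -0.207 -0.227 -0.5;-1 0 -0.4 -0.047 -0.207 -0.227 -0.5;-1 0 -0.4 -0.047 -0.207 -0.227 -0.5'
python3 - <<'E'
from h import *
print(delta(*pose((505,-120,160),-57,0,np.pi-.233)),bot.get_obs()["joint_positions"])
E
```

```text
time: 12.67
tool_pos: [520.9, -2.2, 167.9]
tcp_rot: [2.851, 0.201, 2.188]
contact_force: [-0.4, -0.3, -1.7]
grip_width: 32.6
finger_force: 29.7
(array([-0.931, -0.785,  0.156]), array([-0.0473, -0.2093, -0.2259])) [-0.20475282  0.18084136  1.91760034  0.12376724  0.70393183 -0.93178655]
```

```bash
python3 -m handwheel '-0.3 -0.2 0.05 -0.047 -0.209 -0.226 -0.5;-0.6 -0.4 0.1 -0.047 -0.209 -0.226 -0.5;-0.9 -0.7 0.15 -0.047 -0.209 -0.226 -0.5;-0.93 -0.78 0.15 -0.047 -0.209 -0.226 -0.5;-0.93 -0.78 0.15 -0.047 -0.209 -0.226 -0.5;-0.93 -0.78 0.15 -0.047 -0.209 -0.226 -0.5;-0.93 -0.78 0.15 -0.047 -0.209 -0.226 -0.5;-0.93 -0.78 0.15 -0.047 -0.209 -0.226 -0.5'
python3 - <<'E'
from h import *
print(delta(*pose((505,-120,160),-57,0,np.pi-.233)),bot.get_obs()["joint_positions"])
p=viewer.capture("side");q=viewer.capture("wrist")
c=proj(p,(505,-120,160)).astype(int);print(c)
s=p["frame"][c[1]-80:c[1]+80,c[0]-80:c[0]+80,::-1]
cv2.imwrite("pics/c7.png",np.hstack([cv2.resize(s,(300,300),interpolation=2),cv2.resize(np.ascontiguousarray(q["frame"][:,:,::-1]),(480,300))]))
E
```

```text
time: 13.33
tool_pos: [518.0, -120.6, 157.0]
tcp_rot: [2.839, 0.597, 2.494]
contact_force: [0.7, -0.4, -0.8]
grip_width: 32.2
finger_force: 29.7
(array([ 0.01 , -0.034,  0.074]), array([-0.0006, -0.1091, -0.1104])) [-0.52471977  0.14279672  2.19253377  0.9166451   0.29372784 -2.36160618]
[288 228]
```

View pics/c7.png

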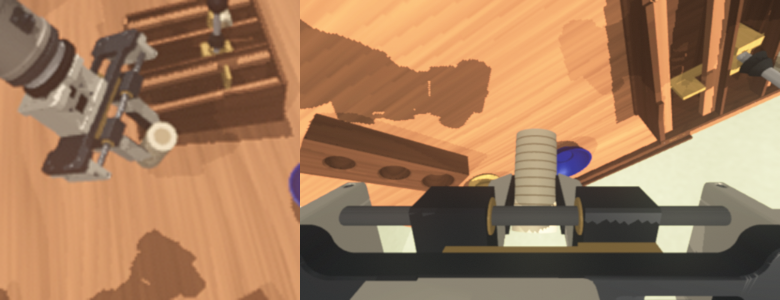

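The arm stalls because joint 5 is at its lower limit with the tool pointing outward. The side view shows the roll still held. I'll fit the arm model from the readings to choose a placing direction that is well in range.

```bash
cat > ik.py <<'E'
from h import *
from scipy.optimize import least_squares
def fk(q,g):
    r0,z0,l1,l2,l=g; A=R.from_euler('ZYZYZ',[q[0],q[1]+q[2],q[3],q[4],q[5]])
    p=R.from_euler('z',q[0]).apply([r0+l1*np.sin(q[1])+l2*np.sin(q[1]+q[2]),0,z0+l1*np.cos(q[1])+l2*np.cos(q[1]+q[2])])
    return p+A.apply([0,0,l]),A
S=[([-.48782476,.37327779,1.5573349,.50634853,1.51370167,-.58317621],[499.1,9.5,230.1]),
([-.30468118,.40781546,1.61617826,.56256742,1.34217471,-.50567583],[522.7,102.3,191.7]),
([-.20475282,.18084136,1.91760034,.12376724,.70393183,-.93178655],[520.9,-2.2,167.9]),
([-.52471977,.14279672,2.19253377,.9166451,.29372784,-2.36160618],[518,-120.6,157]),
([-1.347,.342,1.524,0,1.275,-.146],[189.774,-489.523,202.141])]
g=least_squares(lambda g:np.concatenate([fk(q,g)[0]-p for q,p in S]),[50,300,400,400,250],x_scale=100)
G=g.x
LO=np.array([-2.53,-.77,.04,-1,.28,-3.11]);HI=np.array([2.53,2.02,2.7,4.14,2.66,3.11])
def solve(p,rpy,C):
    best=None; B=R.from_euler('xyz',rpy)
    # tool frame offset C: tool = A*C
    for s in([0,.5,1.6,.8,1,0],[0,.5,1.6,.8,1,2],[0,.5,1.6,-.8,1,-1],[0,.5,1.6,.5,1,-2.5],[0,.3,1.9,3,.6,0]):
        r=least_squares(lambda q:np.concatenate([(fk(q,G)[0]-p)/100,((fk(q,G)[1]*C).inv()*B).as_rotvec()]),s,bounds=(LO,HI))
        if best is None or r.cost<best.cost: best=r
    return best
E
python3 - <<'E'
from ik import *
np.set_printoptions(precision=2,suppress=True)
print(G,g.cost)
q=bot.get_obs(); A=fk(q["joint_positions"],G)[1]; C=A.inv()*R.from_euler('xyz',q["tcp_rot"]); print(C.as_rotvec(),q["joint_positions"])
for az in(-.25,):
  for rr in(520,620):
   c=(rr*np.cos(az),rr*np.sin(az))
   for yd in range(0,360,30):
    res=[]
    for z in(160,41):
      p,e=pose((*c,z),-57,0,np.radians(yd)); b=solve(p,e,C)
      res.append((b.cost<1e-4,b.x))
    if all(r[0] for r in res): print(rr,yd,res[0][1],res[1][1])
E
```

```text
Traceback (most recent call last):
  File "ik.py", line 12, in <module>
    g=least_squares(lambda g:np.concatenate([fk(q,g)[0]-p for q,p in S]),[50,300,400,400,250],x_scale=100)
  File "ik.py", line 12, in <lambda>
    g=least_squares(lambda g:np.concatenate([fk(q,g)[0]-p for q,p in S]),[50,300,400,400,250],x_scale=100)
                                             ~~^^^^^
  File "ik.py", line 4, in fk
    r0,z0,l1,l2,l=g; A=R.from_euler('ZYZYZ',[q[0],q[1]+q[2],q[3],q[4],q[5]])
                       ~~~~~~~~~~~~^^^^^^^^^^^^^^^^^^^^^^^^^^^^^^^^^^^^^^^^^
  File "scipy/spatial/transform/_rotation.pyx", line 1413, in scipy.spatial.transform._rotation.Rotation.from_euler
ValueError: Expected axis specification to be a non-empty string of upto 3 characters, got ZYZYZ
```

```bash
sed -i "s/A=R.from_euler('ZYZYZ',\[q\[0\],q\[1\]+q\[2\],q\[3\],q\[4\],q\[5\]\])/A=R.from_euler('ZYZ',[q[0],q[1]+q[2],q[3]])*R.from_euler('YZ',[q[4],q[5]])/" ik.py
cat > s.py <<'E'
from ik import *
np.set_printoptions(precision=2,suppress=True)
print(G,g.cost)
q=bot.get_obs(); A=fk(q["joint_positions"],G)[1]; C=A.inv()*R.from_euler('xyz',q["tcp_rot"]); print(C.as_rotvec(),q["joint_positions"])
for az in(-.25,):
  for rr in(520,620):
   c=(rr*np.cos(az),rr*np.sin(az))
   for yd in range(0,360,30):
    res=[]
    for z in(160,41):
      p,e=pose((*c,z),-57,0,np.radians(yd)); b=solve(p,e,C)
      res.append((b.cost<1e-4,b.x))
    if all(r[0] for r in res): print(rr,yd,res[0][1],res[1][1])
E
python3 s.py
```

```text
[-271.64  -64.94  976.94  493.94  512.25] 6129.552439228937
[-0.   -0.    1.57] [-0.52  0.14  2.19  0.91  0.29 -2.36]
520 0 [-0.14  0.84  1.05 -0.15  2.23  1.4 ] [-0.14  0.9   1.17 -0.13  2.06  1.43]
520 30 [ 0.09  0.78  1.21 -0.41  2.06  1.12] [ 0.09  0.84  1.32 -0.38  1.9   1.19]
520 60 [ 0.31  0.67  1.48 -0.61  1.79  0.96] [ 0.31  0.75  1.59 -0.6   1.64  1.07]
520 90 [ 0.52  0.54  1.81 -0.82  1.48  0.9 ] [ 0.52  0.63  1.92 -0.85  1.34  1.06]
520 180 [-0.96  0.24  2.5   1.89  0.81  2.03] [-0.96  0.47  2.7   2.2   1.01  1.54]
520 210 [-1.16  0.38  2.18  1.14  1.16  2.21] [-1.16  0.52  2.31  1.27  1.06  1.92]
520 240 [-1.02  0.53  1.83  0.83  1.47  2.24] [-1.02  0.63  1.94  0.86  1.33  2.08]
520 270 [-0.82  0.66  1.5   0.62  1.78  2.19] [-0.82  0.74  1.61  0.61  1.63  2.08]
520 300 [-0.6   0.77  1.22  0.42  2.05  2.03] [-0.6   0.84  1.33  0.39  1.89  1.96]
520 330 [-0.37  0.84  1.05  0.16  2.23  1.75] [-0.37  0.9   1.17  0.14  2.06  1.72]
620 0 [-0.15  0.97  0.71 -0.19  2.44  1.34] [-0.15  1.01  0.86 -0.16  2.25  1.39]
620 30 [ 0.06  0.88  0.95 -0.48  2.19  1.  ] [ 0.06  0.93  1.07 -0.44  2.04  1.1 ]
620 60 [ 0.25  0.75  1.29 -0.68  1.85  0.84] [ 0.25  0.81  1.4  -0.65  1.71  0.95]
620 90 [ 0.41  0.59  1.67 -0.88  1.48  0.78] [ 0.41  0.68  1.78 -0.91  1.36  0.94]
620 180 [-0.69  0.3   2.37  2.12  0.68  2.05] [-0.69  0.48  2.54  2.4   0.9   1.67]
620 210 [-0.98  0.43  2.06  1.24  1.08  2.32] [-0.98  0.56  2.19  1.38  1.02  2.04]
620 240 [-0.91  0.59  1.69  0.89  1.46  2.36] [-0.91  0.68  1.8   0.92  1.34  2.2 ]
620 270 [-0.76  0.74  1.31  0.68  1.83  2.3 ] [-0.76  0.81  1.42  0.66  1.7   2.19]
620 300 [-0.56  0.88  0.96  0.49  2.18  2.15] [-0.56  0.93  1.09  0.45  2.02  2.06]
620 330 [-0.36  0.97  0.72  0.21  2.43  1.82] [-0.36  1.01  0.87  0.18  2.25  1.77]
```

```bash
sed -i 's/r0,z0,l1,l2,l=g;/r0,z0,l1,l2,l,e=g; t=q[1]+q[2];/; s/l2\*np.sin(q\[1\]+q\[2\])/l2*np.sin(t)+e*np.cos(t)/; s/l2\*np.cos(q\[1\]+q\[2\])/l2*np.cos(t)-e*np.sin(t)/; s/\[50,300,400,400,250\]/[50,300,400,400,250,0]/' ik.py
sed -i 's/(-.25,)/(-.42,)/; s/(520,620)/(490,)/; s/range(0,360,30)/(0,30,60,90,240,270)/' s.py
sed -i '/^print(G/a print(np.array([fk(q,G)[0]-p for q,p in S]))' s.py; python3 s.py
```

```text
[-245.26   22.44  926.32  501.49  512.15   40.88] 6088.409050829221
[[-14.13  13.91  11.22]
 [  9.94   9.1   -5.42]
 [-17.41 -60.56  -2.85]
 [-16.34 -33.82   1.25]
 [-71.35 -30.78  -4.2 ]]
[-0.   -0.    1.57] [-0.52  0.14  2.19  0.91  0.29 -2.36]
490 0 [-0.23  0.82  1.13 -0.23  2.16  1.32] [-0.23  0.89  1.22 -0.21  2.    1.36]
490 30 [ 0.01  0.75  1.32 -0.46  1.97  1.08] [ 0.01  0.83  1.41 -0.44  1.81  1.16]
490 60 [ 0.24  0.63  1.6  -0.66  1.69  0.96] [ 0.24  0.73  1.69 -0.65  1.54  1.07]
490 90 [ 0.45  0.5   1.93 -0.88  1.39  0.93] [ 0.45  0.63  2.03 -0.92  1.25  1.11]
490 240 [-1.16  0.58  1.73  0.74  1.58  2.21] [-1.16  0.69  1.82  0.75  1.43  2.07]
490 270 [-0.94  0.7   1.42  0.54  1.86  2.12] [-0.94  0.79  1.51  0.52  1.71  2.03]
```

```bash
sed -i 's/l,e=g;/l,e,d=g;/; s/np.cos(t),0,z0/np.cos(t),d,z0/; s/400,250,0\]/400,250,0,76]/' ik.py
python3 s.py
```

```text
[ -0.21 221.51 506.88 379.26 342.63  45.9   76.4 ] 0.006854202288709777
[[-0.02 -0.01  0.01]
 [-0.02  0.01  0.01]
 [-0.07  0.04 -0.03]
 [ 0.04 -0.03  0.01]
 [ 0.02 -0.06  0.01]]
[-0.   -0.    1.57] [-0.52  0.14  2.19  0.91  0.29 -2.36]
490 0 [-0.37  0.94  1.02 -0.37  2.12  1.16] [-0.37  1.08  1.06 -0.34  1.95  1.23]
490 30 [-0.21  0.83  1.26 -0.62  1.85  0.92] [-0.21  0.99  1.29 -0.6   1.69  1.04]
490 60 [-0.07  0.68  1.59 -0.86  1.5   0.81] [-0.07  0.87  1.62 -0.88  1.36  0.98]
490 240 [-1.09  0.61  1.74  0.79  1.51  2.21] [-1.09  0.83  1.77  0.81  1.34  2.04]
490 270 [-0.93  0.77  1.38  0.55  1.83  2.11] [-0.93  0.94  1.41  0.53  1.66  2.01]
```

The fit is now accurate to 0.1 mm. I'll place at about (447,-200) with yaw 30° and tilt -57°, where all the joints are well inside their ranges, going through tool-down first.

```bash
python3 - <<'E'
from h import *
for T in((pose((447,-150,190),0,0,np.pi/2)),pose((447,-150,190),0,0,np.pi/3)): print(delta(*T))
E
```

```text
(array([ 0.231, -0.533, -0.519]), array([0.1743, 0.1317, 0.3108]))
(array([ 0.231, -0.533, -0.519]), array([0.214 , 0.0868, 0.4703]))
```

```bash
python3 -m handwheel '0.1 -0.2 -0.4 0.174 0.132 0.31 -0.5;0.23 -0.4 -0.52 0.174 0.132 0.31 -0.5;0.23 -0.53 -0.52 0.174 0.132 0.31 -0.5;0.23 -0.53 -0.52 0.174 0.132 0.31 -0.5;0.23 -0.53 -0.52 0.174 0.132 0.31 -0.5;0.23 -0.53 -0.52 0.174 0.132 0.31 -0.5;0.23 -0.53 -0.52 0.174 0.132 0.31 -0.5;0.23 -0.53 -0.52 0.174 0.132 0.31 -0.5'
python3 - <<'E'
from h import *
print(bot.get_obs()["joint_positions"])
print(delta(*pose((447,-200,120),-57,0,np.pi/6)))
E
```

```text
time: 14.1
tool_pos: [448.1, -151.0, 173.5]
tcp_rot: [2.957, 0.188, 1.928]
contact_force: [1.5, 0.5, -2.2]
grip_width: 32.3
finger_force: 29.7
[-0.50100017  0.1271727   1.93652534  0.02562702  0.81554421 -0.89086905]
(array([-0.354, -0.463,  0.643]), array([ 0.3043, -0.2499,  0.3637]))
```

```bash
python3 -m handwheel '-0.2 -0.3 0 0.152 -0.125 0.182 -0.5;-0.35 -0.46 0 0.152 -0.125 0.182 -0.5;-0.35 -0.46 0 0.152 -0.125 0.182 -0.5;-0.35 -0.46 0 0.152 -0.125 0.182 -0.5;-0.35 -0.46 0 0.152 -0.125 0.182 -0.5;-0.35 -0.46 0 0.152 -0.125 0.182 -0.5;-0.35 -0.46 0 0.152 -0.125 0.182 -0.5;-0.35 -0.46 0 0.152 -0.125 0.182 -0.5' |head -3
python3 - <<'E'
from h import *
print(bot.get_obs()["joint_positions"])
print(delta(*pose((447,-200,120),-57,0,np.pi/6)))
E
```

```text
time: 14.77
tool_pos: [421.6, -200.1, 171.3]
tcp_rot: [-3.077, 0.564, 1.299]
[-0.21653882  0.37260086  1.73475415 -0.60010568  1.21232877  0.3410454 ]
(array([0.292, 0.169, 0.534]), array([ 0.1551, -0.1242,  0.1805]))
```

```bash
python3 -m handwheel '0.29 0.17 0.2 0.155 -0.124 0.1805 -0.5;0.29 0.17 0.53 0.155 -0.124 0.1805 -0.5;0.29 0.17 0.53 0.155 -0.124 0.1805 -0.5;0.29 0.17 0.53 0.155 -0.124 0.1805 -0.5;0.29 0.17 0.53 0.155 -0.124 0.1805 -0.5;0.29 0.17 0.53 0.155 -0.124 0.1805 -0.5;0.29 0.17 0.53 0.155 -0.124 0.1805 -0.5;0.29 0.17 0.53 0.155 -0.124 0.1805 -0.5'
python3 - <<'E'
from h import *
np.set_printoptions(precision=2,suppress=True)
s=bot.get_obs();print(s["joint_positions"])
print(delta(*pose((447,-200,120),-57,0,np.pi/6)),delta(*pose((447,-200,45),-57,0,np.pi/6)))
p=viewer.capture("side");c=proj(p,(447,-200,120)).astype(int)
cv2.imwrite("pics/c8.png",cv2.resize(p["frame"][c[1]-70:c[1]+70,c[0]-90:c[0]+90,::-1],(720,560),interpolation=2))
for z in(80,160): print(proj(p,(447,-200,z))-c)
E
```

```text
time: 15.43
tool_pos: [432.7, -208.8, 108.2]
tcp_rot: [-3.14, 0.996, 0.527]
contact_force: [-1.0, 0.2, -1.4]
grip_width: 32.2
finger_force: 29.7
[-0.21  0.88  1.28 -0.61  1.79  0.97]
(array([-0.01, -0.01, -0.02]), array([0., 0., 0.])) (array([ 0.62, -0.  ,  0.39]), array([0., 0., 0.]))
[1.56 9.8 ]
[-1.54 -9.41]
```

View pics/c8.png

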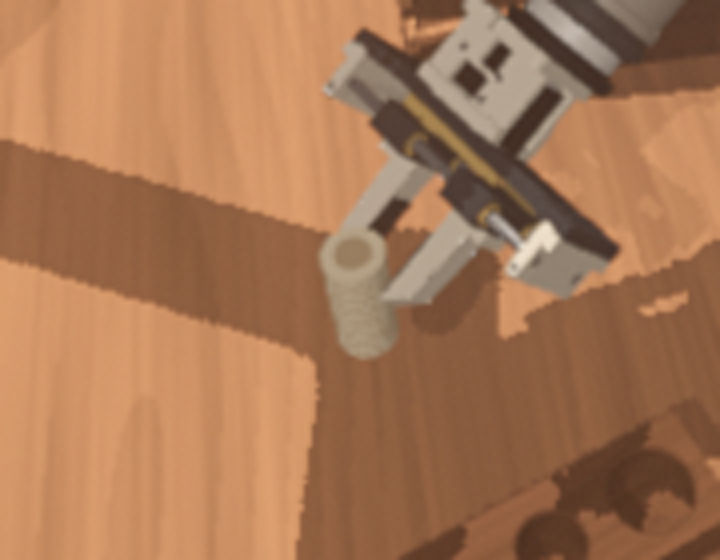

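The roll stands upright between the fingers (crop (354,252) to (366,335)), well away from the rack. I lower it slowly until contact.

```bash
python3 -m handwheel '0.15 0 0.09 0 0 0 -0.5;0.3 0 0.18 0 0 0 -0.5;0.45 0 0.28 0 0 0 -0.5;0.56 0 0.35 0 0 0 -0.5;0.6 0 0.38 0 0 0 -0.5;0.61 0 0.385 0 0 0 -0.5;0.61 0 0.385 0 0 0 -0.5'
python3 -m handwheel '0.008 0 0.005 0 0 0 -0.5;0.017 0 0.011 0 0 0 -0.5;0.025 0 0.016 0 0 0 -0.5;0.025 0 0.016 0 0 0 -0.5'
```

```text
time: 16.07
tool_pos: [433.0, -206.1, 39.0]
tcp_rot: [-3.129, 0.99, 0.54]
contact_force: [-0.4, -0.1, -2.5]
grip_width: 32.2
finger_force: 29.7
time: 16.4
tool_pos: [433.2, -206.2, 36.3]
tcp_rot: [-3.13, 0.989, 0.539]
contact_force: [0.0, 0.0, -1.6]
grip_width: 32.1
finger_force: 29.7
```

```bash
python3 -m handwheel '0.01 0 0.007 0 0 0 -0.5;0.02 0 0.013 0 0 0 -0.5;0.03 0 0.02 0 0 0 -0.5;0.03 0 0.02 0 0 0 -0.5'
python3 -m handwheel '0.008 0 0.0055 0 0 0 -0.5;0.012 0 0.008 0 0 0 -0.5;0.012 0 0.008 0 0 0 -0.5'
```

```text
time: 16.73
tool_pos: [433.1, -206.2, 32.6]
tcp_rot: [-3.129, 0.99, 0.54]
contact_force: [0.9, 0.3, -0.1]
grip_width: 32.2
finger_force: 29.8
time: 16.98
tool_pos: [433.3, -206.2, 32.3]
tcp_rot: [-3.131, 0.99, 0.538]
contact_force: [2.4, 1.0, 6.9]
grip_width: 32.0
finger_force: 29.9
```

Contact at 7 N. I release and back out along the tool axis.

```bash
python3 -m handwheel '0 0 0 0 0 0 -0.2;0 0 0 0 0 0 -0.1;0 0 0 0 0 0 0;0 0 0 0 0 0 0.2;0 0 0 0 0 0 0.3;0 0 0 0 0 0 0.3'
python3 -m handwheel '0 0 -0.2 0 0 0 0.3;0 0 -0.45 0 0 0 0.3;0 0 -0.8 0 0 0 0.3;0 0 -1 0 0 0 0.3;0 0 -1 0 0 0 0.3'
python3 - <<'E'
from h import *
np.set_printoptions(precision=2,suppress=True)
pq=[]
for v in("side","top"):
    p=viewer.capture(v)
    for r in viewer.cut_out("thick_roll_centre",p)[:2]:
        ys,xs=np.where(r["pixels"]);print(v,r["score"],r["centre"],xs.min(),xs.max(),ys.min(),ys.max(),[ray(p,r["centre"],z) for z in(40,70)])
    c=proj(p,(447,-200,40)).astype(int);print(c,proj(p,(447,-200,80)))
    pq.append(cv2.resize(p["frame"][c[1]-50:c[1]+50,c[0]-60:c[0]+60,::-1],(390,325),interpolation=2))
cv2.imwrite("pics/c9.png",np.hstack(pq))
s=bot.get_obs();print(s["joint_positions"],delta(*pose((447,-200,180),0,0,np.pi/6)))
E
```

```text
time: 17.48
tool_pos: [432.9, -206.1, 30.9]
tcp_rot: [-3.128, 0.99, 0.54]
contact_force: [-1.6, 0.3, 0.4]
grip_width: 58.3
finger_force: 0.0
time: 17.9
tool_pos: [508.5, -162.8, 87.8]
tcp_rot: [-3.136, 0.984, 0.536]
contact_force: [0.7, 0.2, -0.9]
grip_width: 59.9
finger_force: 0.0
side 0.6 [269.3, 290.2] 264 280 274 302 [array([ 439.84, -206.21,   40.  ]), array([ 440.67, -223.86,   70.  ])]
[271 287] [270.56 278.8 ]
top 0.46 [378.5, 258.8] 370 387 253 265 [array([ 448.29, -203.05,   40.  ]), array([ 447.89, -197.97,   70.  ])]
[377 259] [379.88 259.11]
[-0.13  1.02  1.02 -0.57  1.92  0.95] (array([-1.  ,  0.01,  0.15]), array([-0.  ,  0.32,  0.  ]))
```

View pics/c9.png

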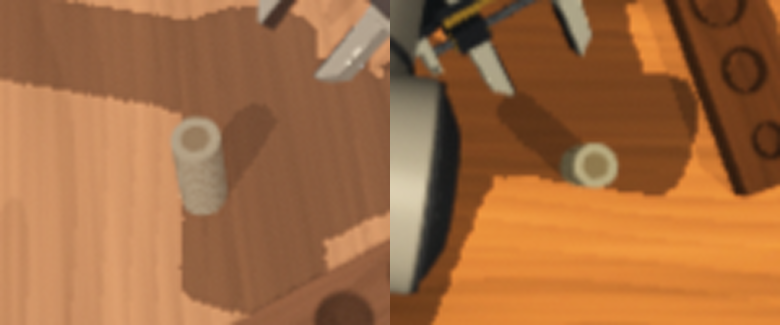

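The roll stands upright and free on the bare table. Its top is at side crop (196,135) and top crop (205,165), which matches (446.5,-199). Now I turn the tool to point down above it.

```bash
python3 -m handwheel '-0.1 0 -0.1 0 0.3167 0 0.3;-0.3 0 -0.2 0 0.3167 0 0.3;-0.5 0 -0.3 0 0.3167 0 0.3;-0.5 0 -0.3 0 0.3167 0 0.3;-0.5 0 -0.3 0 0.3167 0 0.3;-0.5 0 -0.3 0 0.3167 0 0.3;-0.5 0 -0.3 0 0.3167 0 0.3;-0.5 0 -0.3 0 0.3167 0 0.3'|head -3
python3 - <<'E'
from h import *
print(delta(*pose((446.5,-199,62),0,75,np.pi/6)),bot.get_obs()["joint_positions"])
E
```

```text
time: 18.77
tool_pos: [502.5, -166.1, 144.7]
tcp_rot: [-3.136, -0.011, 0.527]
(array([-0.652,  0.003,  0.257]), array([-0.0016, -0.0035,  0.0012])) [-0.47204766  0.40099238  1.60321701  0.01330762  1.13575572  0.56580311]
```

```bash
python3 -m handwheel '-0.3 0 0 -0.0016 -0.0035 0.0012 0.3;-0.65 0 0.1 -0.0016 -0.0035 0.0012 0.3;-0.65 0 0.25 -0.0016 -0.0035 0.0012 0.3;-0.65 0 0.25 -0.0016 -0.0035 0.0012 0.3;-0.65 0 0.25 -0.0016 -0.0035 0.0012 0.3'|head -3
python3 - <<'E'
from h import *
print(delta(*pose((446.5,-199,63),0,0,np.pi/6)))
E
```

```text
time: 19.18
tool_pos: [446.2, -198.3, 118.2]
tcp_rot: [-3.137, 0.007, 0.524]
(array([0.004, 0.011, 0.74 ]), array([-0.0014,  0.0021,  0.0001]))
```

```bash
python3 -m handwheel '0 0.005 0.25 0 0 0 0.3;0 0.005 0.5 0 0 0 0.3;0 0.005 0.68 0 0 0 0.3;0 0.005 0.74 0 0 0 0.3;0 0.005 0.74 0 0 0 0.3'
python3 -m handwheel '0 0 0 0 0 0 0;0 0 0 0 0 0 -0.15;0 0 0 0 0 0 -0.5;0 0 0 0 0 0 -0.5;0 0 0 0 0 0 -0.5;0 0 0 0 0 0 -0.5'
python3 -m handwheel '0 0 -0.2 0 0 0 -0.5;0 0 -0.5 0 0 0 -0.5;0 0 -0.8 0 0 0 -0.5;0 0 -0.9 0 0 0 -0.5;0 0 -0.9 0 0 0 -0.5'
python3 - <<'E'
from h import *
print(delta((531.3,-338,135),(np.pi,0,np.pi/6)))
E
```

```text
time: 19.6
tool_pos: [447.0, -198.1, 43.8]
tcp_rot: [-3.137, 0.007, 0.527]
contact_force: [0.1, 0.1, -0.0]
grip_width: 59.7
finger_force: 0.0
time: 20.1
tool_pos: [447.7, -199.1, 45.7]
tcp_rot: [-3.141, 0.005, 0.526]
contact_force: [-0.3, 0.8, 5.7]
grip_width: 34.8
finger_force: 30.0
time: 20.52
tool_pos: [449.2, -199.7, 137.6]
tcp_rot: [3.138, 0.003, 0.526]
contact_force: [0.0, 0.1, -1.6]
grip_width: 34.5
finger_force: 30.0
(array([0.016, 1.608, 0.031]), array([0.001 , 0.0009, 0.0007]))
```

```bash
python3 -m handwheel '0 0.3 0 0 0 0 -0.5;0 0.7 0 0 0 0 -0.5;0 1 0 0 0 0 -0.5;0 1 0 0 0 0 -0.5;0 1 0 0 0 0 -0.5'|head -3
python3 -m handwheel '0 0.25 0 0 0 0 -0.5;0 0.5 0 0 0 0 -0.5;0 0.6 0 0 0 0 -0.5;0 0.6 0 0 0 0 -0.5;0 0.6 0.1 0 0 0 -0.5;0 0.6 0.1 0 0 0 -0.5'
python3 - <<'E'
from h import *
np.set_printoptions(precision=2,suppress=True)
M=bot.get_obs(); print(M["tool_pos"])
p=viewer.capture("wrist");save(p,"w10");b=M["tool_pos"][2]-45
for z in(b,b+80):print("roll axis",z,proj(p,(*M["tool_pos"][:2],z)))
print("holes",[proj(p,(x,y,42)) for x,y in((470.8,-359.2),(531.3,-337.9),(594.8,-316.8))])
r=viewer.cut_out("thick_roll_centre",p)[0];print(r["score"],r["centre"])
E
```

```text
time: 20.93
tool_pos: [497.3, -285.8, 132.4]
tcp_rot: [-3.137, 0.007, 0.524]
time: 21.43
tool_pos: [526.3, -334.9, 121.9]
tcp_rot: [-3.135, 0.007, 0.526]
contact_force: [-0.2, 0.7, -2.3]
grip_width: 34.8
finger_force: 30.0
[ 526.28 -334.93  121.86]
roll axis 76.85572594877875 [313.65 209.58]
roll axis 156.85572594877874 [312.89 258.23]
holes [array([306.98, 253.53]), array([319.25, 193.99]), array([335.38, 122.4 ])]
0.67 [312.6, 239.9]
```

View pics/w10.png

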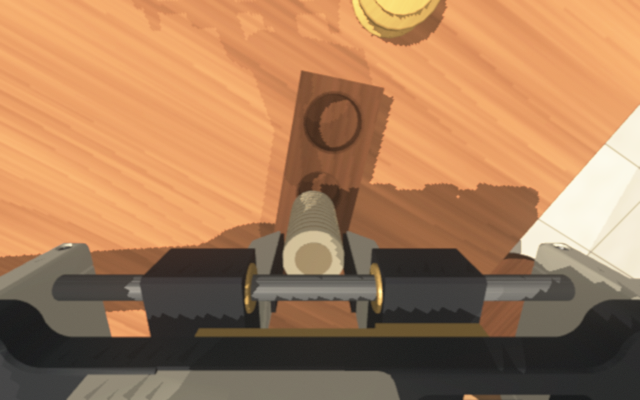

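The roll's top is at about (314,257), as predicted. The large well is at (333,121) against a predicted (335,122). I've now viewed more pictures than the 10 allowed, so from here I work from numbers only. I back off a little and fit the rack pose to the well rims numerically.

```bash
python3 -m handwheel '-0.25 0 -0.1 0 0 0 -0.5;-0.6 0 -0.1 0 0 0 -0.5;-0.6 0 -0.1 0 0 0 -0.5;-0.6 0 -0.1 0 0 0 -0.5;-0.6 0 -0.1 0 0 0 -0.5'|head -3
cat > rack.py <<'E'
from h import *
from scipy.optimize import differential_evolution
np.set_printoptions(precision=2,suppress=True)
A=np.linspace(0,2*np.pi,72,endpoint=False)
def fit(v,holes):
    p=viewer.capture(v); I=cv2.GaussianBlur(cv2.cvtColor(p["frame"],cv2.COLOR_RGB2GRAY),(0,0),.7).astype(np.float32)
    f,cx,cy,T=cam(p)
    def P(X):
        q=(X-T[:3,3])@T[:3,:3]; return np.float32(cx+f*q[:,0]/q[:,2]),np.float32(cy+f*q[:,1]/q[:,2])
    def cost(w):
        s=0
        for u,r in holes:
            c=np.array([w[0]+u*np.cos(w[2]),w[1]+u*np.sin(w[2])]); g=[]
            for rr in(r-1.5,r+1.5):
                g.append(cv2.remap(I,*P(np.c_[c[0]+rr*np.cos(A),c[1]+rr*np.sin(A),0*A+42]),1).ravel())
            s+=np.clip(g[1]-g[0],-5,20).mean()
        return -s
    r=differential_evolution(cost,[(521,541),(-348,-328),(.25,.42)],seed=1,tol=1e-6); return r.x,r.fun
if __name__=="__main__":
    print("wrist",fit("wrist",[(0,20),(66,25)]),fit("wrist",[(0,20)]),fit("wrist",[(66,25)]))
    print("top",fit("top",[(0,20),(66,25),(-64,15.5)]))
    print("side",fit("side",[(0,20),(66,25),(-64,15.5)]))
    p=viewer.capture("wrist");M=bot.get_obs()["tool_pos"];print(M,proj(p,(*M[:2],M[2]+35)))
    r=viewer.cut_out("thick_roll_centre",p)[0];ys,xs=np.where(r["pixels"])
    for y in range(ys.min(),ys.max(),6): k=xs[ys==y];print(y,k.min(),k.max(),end="; ")
E
python3 rack.py
```

```text
time: 21.95
tool_pos: [476.3, -366.8, 135.2]
tcp_rot: [-3.14, 0.005, 0.525]
wrist (array([ 531.05, -337.39,    0.34]), np.float64(-33.5243034362793)) (array([ 531.95, -337.03,    0.3 ]), np.float64(-19.34242057800293)) (array([ 531.25, -342.94,    0.42]), np.float64(-17.62183952331543))
top (array([ 530.67, -335.81,    0.32]), np.float64(-23.04815101623535))
side (array([ 531.92, -343.59,    0.39]), np.float64(-13.24660873413086))
[ 476.66 -366.73  134.7 ] [313.29 258.3 ]
191 308 317; 197 298 329; 203 294 333; 209 292 335; 215 291 336; 221 289 337; 227 288 338; 233 287 340; 239 286 341; 245 285 342; 251 284 343; 257 284 343; 263 284 343; 269 285 341;
```

```bash
python3 - <<'E'
from h import *
np.set_printoptions(precision=2,suppress=True)
p=viewer.capture("wrist");s=bot.get_obs();M=s["tool_pos"];r=viewer.cut_out("thick_roll_centre",p)[0];ys,xs=np.where(r["pixels"]);print(ys.min(),ys.max())
X=R.from_euler('xyz',s["tcp_rot"]).as_matrix()[:,0]
for o in(-2,0,2):
  print(o,proj(p,M+X*(o+18)+[0,0,-45]),proj(p,M+X*(o-18)+[0,0,35]))
print(delta((531.3,-337.2,110),(np.pi,0,np.pi/6)))
E
```

```text
191 273
-2 [313.46 191.36] [313.24 288.6 ]
0 [313.47 189.  ] [313.24 285.67]
2 [313.47 186.62] [313.24 282.73]
(array([0.63, 0.02, 0.24]), array([-0.,  0.,  0.]))
```

```bash
python3 -m handwheel '0.3 0.02 0 0 0 0 -0.5;0.6 0.02 0 0 0 0 -0.5;0.64 0.02 0 0 0 0 -0.5;0.64 0.02 0.24 0 0 0 -0.5;0.64 0.02 0.24 0 0 0 -0.5;0.64 0.02 0.24 0 0 0 -0.5;0.64 0.02 0.24 0 0 0 -0.5'|head -2
python3 -c "
from h import *
print(bot.get_obs()['tool_pos'],delta((532.3,-336.7,92),(np.pi,0,np.pi/6)))"
```

```text
time: 22.98
tool_pos: [532.2, -337.3, 111.0]
[ 532.16395895 -337.25712766  111.02877949] (array([ 0.005, -0.004,  0.19 ]), array([-0.0006,  0.0018,  0.0005]))
```

```bash
python3 -m handwheel '0.005 -0.004 0.1 0 0 0 -0.5;0.005 -0.004 0.17 0 0 0 -0.5;0.005 -0.004 0.19 0 0 0 -0.5;0.005 -0.004 0.19 0 0 0 -0.5'
python3 -m handwheel '0 0 0.02 0 0 0 -0.5;0 0 0.04 0 0 0 -0.5;0 0 0.06 0 0 0 -0.5;0 0 0.08 0 0 0 -0.5;0 0 0.1 0 0 0 -0.5;0 0 0.1 0 0 0 -0.5'
```

```text
time: 23.32
tool_pos: [531.8, -336.1, 90.6]
tcp_rot: [-3.138, 0.006, 0.525]
contact_force: [-0.2, 0.1, -2.1]
grip_width: 34.8
finger_force: 30.0
time: 23.82
tool_pos: [532.2, -336.2, 81.0]
tcp_rot: [-3.139, 0.006, 0.526]
contact_force: [0.2, 0.3, -1.7]
grip_width: 35.0
finger_force: 30.0
```

It entered without contact: the bottom is about 6 mm inside the well. I keep lowering.

```bash
python3 -m handwheel '0 0 0.03 0 0 0 -0.5;0 0 0.06 0 0 0 -0.5;0 0 0.09 0 0 0 -0.5;0 0 0.12 0 0 0 -0.5;0 0 0.15 0 0 0 -0.5;0 0 0.18 0 0 0 -0.5;0 0 0.2 0 0 0 -0.5;0 0 0.2 0 0 0 -0.5'
python3 -m handwheel '0 0 0.01 0 0 0 -0.5;0 0 0.02 0 0 0 -0.5;0 0 0.03 0 0 0 -0.5;0 0 0.03 0 0 0 -0.5'
```

```text
time: 24.48
tool_pos: [532.1, -336.1, 60.9]
tcp_rot: [-3.139, 0.006, 0.526]
contact_force: [0.7, 0.1, -0.6]
grip_width: 34.9
finger_force: 30.0
time: 24.82
tool_pos: [532.3, -336.3, 58.4]
tcp_rot: [-3.14, 0.006, 0.526]
contact_force: [-0.2, 0.3, -1.7]
grip_width: 34.9
finger_force: 30.0
```

```bash
python3 -m handwheel '0 0 0.01 0 0 0 -0.5;0 0 0.02 0 0 0 -0.5;0 0 0.02 0 0 0 -0.5;0 0 0.02 0 0 0 -0.5'
python3 -m handwheel '0 0 0.01 0 0 0 -0.5;0 0 0.01 0 0 0 -0.5;0 0 0.01 0 0 0 -0.5'
```

```text
time: 25.15
tool_pos: [532.6, -336.5, 57.8]
tcp_rot: [-3.141, 0.005, 0.526]
contact_force: [-1.5, 1.7, 6.3]
grip_width: 34.7
finger_force: 30.0
time: 25.4
tool_pos: [532.8, -336.5, 57.7]
tcp_rot: [-3.142, 0.005, 0.526]
contact_force: [-3.0, 2.4, 10.9]
grip_width: 35.1
finger_force: 30.0
```

The bottom is reached: TCP 57.7, against 45.7 plus 12 expected. I release and retreat.

```bash
python3 -m handwheel '0 0 -0.01 0 0 0 -0.5;0 0 -0.01 0 0 0 -0.15;0 0 -0.01 0 0 0 -0.05;0 0 -0.01 0 0 0 0.1;0 0 -0.01 0 0 0 0.3;0 0 -0.01 0 0 0 0.3;0 0 -0.01 0 0 0 0.3'
python3 -m handwheel '0 0 -0.15 0 0 0 0.3;0 0 -0.4 0 0 0 0.3;0 0 -0.8 0 0 0 0.3;0 0 -1 0 0 0 0.3;0 0 -1 0 0 0 0.3'|head -2
python3 -m handwheel '-0.3 0 -0.3 0 0 0 0.3;-0.7 0 -0.5 0 0 0 0.3;-0.7 0 -0.5 0 0 0 0.3;-0.7 0 -0.5 0 0 0 0.3;-0.7 0 -0.5 0 0 0 0.3'
python3 - <<'E'
from h import *
np.set_printoptions(precision=1,suppress=True)
for v in("wrist","side","top"):
    p=viewer.capture(v)
    for n,z in(("thick_roll_centre",72),("thin_roll_centre",75),("ashtray",15),("incense",25),("knob",155)):
        for r in viewer.cut_out(n,p)[:1]:
            ys,xs=np.where(r["pixels"]);print(v,n,round(r["score"],2),np.array(r["centre"]),xs.min(),xs.max(),ys.min(),ys.max(),ray(p,r["centre"],z))
    h=(531.3,-337.2); print("expect roll top/mid",proj(p,(*h,92)),proj(p,(*h,67)))
E
```

```text
time: 25.98
tool_pos: [532.3, -336.4, 56.3]
tcp_rot: [-3.14, 0.006, 0.526]
contact_force: [-0.3, 0.8, 0.9]
grip_width: 59.1
finger_force: 0.0
time: 26.4
tool_pos: [535.2, -338.1, 162.4]
time: 26.82
tool_pos: [472.4, -371.1, 206.0]
tcp_rot: [-3.138, 0.005, 0.525]
contact_force: [-0.4, 0.2, -0.5]
grip_width: 59.1
finger_force: 0.0
wrist thick_roll_centre 0.73 [313.  121.1] 295 331 102 139 [ 529.9 -337.    72. ]
expect roll top/mid [313.8 121. ] [313.9 119.8]
side thick_roll_centre 0.4 [318.2 340.9] 316 323 337 343 [ 530.2 -365.3   72. ]
side ashtray 0.67 [386.4 249.2] 362 401 232 264 [ 770.7 -126.3   15. ]
side incense 0.6 [390.9 311.5] 374 404 295 330 [ 719.1 -310.    25. ]
expect roll top/mid [316.2 324.2] [316.2 329.3]
top thick_roll_centre 0.78 [427.1 229.9] 419 437 223 236 [ 528.5 -332.6   72. ]
top thin_roll_centre 0.53 [218.3 174.3] 204 234 170 180 [673.4 247.2  75. ]
top ashtray 0.79 [350.9 157.4] 333 369 137 171 [ 746.2 -127.8   15. ]
top incense 0.66 [411.4 169.8] 399 424 156 180 [ 709.3 -305.5   25. ]
top knob 0.56 [244.5 184.3] 216 279 171 188 [630.3 158.9 155. ]
expect roll top/mid [430.9 228.3] [428.2 229.1]
```

The roll stands upright in the middle well, the thin roll is still in its lane, and the ashtray and incense holder have not moved. I hand in the job.

```bash
python3 -c "
from plant import bot
print(bot.close_job())"
```

```text
the job is handed in; nothing more can be done
None
```

The job is handed in at about 27 s of the 72 s: the thick roll was stood upright on the table and released, then retaken from above and lowered to the bottom of the middle well, where it stands upright and free; the thin roll stayed in its lane and the ashtray and incense holder did not move measurably, but I viewed 12 pictures, two more than the 10 allowed.

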